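# Clear the spindle and hold a hatch hinge lined up for its pin

## Robot

A 6-joint arm with a two-finger parallel gripper is mounted at the origin on the work surface. World frame = base frame: x ahead of the robot, y to its left, z up, the work surface at z = 0. Lengths are in mm, angles in degrees, forces in N, time in s.
With the tool pointing down it reaches from about 300 to 850 mm from the base axis. Payload 4.2 kg.
Tool frame: the origin (TCP) lies midway between the tips of the shut fingers; the grasp point (between the pads) lies 19 mm behind it (env.grasp_offset is the distance from the TCP to the grasp point, in mm); z points along the fingers, y is the line along which they close (so a half turn about z gives the same grasp; the last joint's range is limited). The gripper opens to 91 mm and grips with 3 to 60 N. Pads are 32 mm wide; open, the fingers measure 118 mm over their backs; the gripper's body (76 mm by 178 mm) begins 60 mm behind the grasp point.
Start: joints at [68.468, 18.312, 89.639, -0, 72.044, -1.146], TCP at [200.299, 539.002, 213.976] pointing down, gripper open.
Joint ranges: [-177.97, 177.97], [-48.28, 115.42], [12.27, 149.76], [-77.06, 257.06], [2.81, 150.46], [-146.56, 146.56]. Speed limits (degrees/s): [147.25, 147.25, 180, 180, 180, 180].

## Interface

Orientations are given as [roll, pitch, yaw] about the fixed x, y, z axes, in that order (R = Rz(yaw) Ry(pitch) Rx(roll)).
In Python, from workcell import env, optics gives the robot as it stands. The module is installed in compiled form; this text tells all that it offers.
- The arm moves only by the tool send_rows, never from a script. Its argument "targets" is a list that holds one entry, the list of rows, each a list of 7 numbers: the turn, a rotation vector about the world's x, y, z scaled (see below), then the shift along the world's x, y, z scaled (see below), then the closure, from -1 (fully open) to 1 (shut). In form: [[[rx, ry, rz, x, y, z, gripper], ...]]. A call has 1 to 12 rows; each row shifts and turns the commanded pose from where the row before left it; what a row does not reach is not made up. The controller multiplies each number of a shift by 0.2 m and each number of a turn by pi/2 rad. A row lasts 1/10 s, in which the tool goes at most 50 mm and 8.59 degrees, less where a joint would pass 70% of its speed; a pose out of reach is approached as far as the arm can. A call with a number of a shift or a turn outside -1 to 1 is refused whole. A call with a gripper value outside its range is refused whole. The fingers move at their own pace and stop on an object; "grip_force" is the grip in N (left out, the last holds). Time passes only in rows, so rows that do not move let the fingers close. It gives the time, the measured TCP pose, the force, the opening and the grip force at its end, in the units of the state.
- env.state(): the state, without advancing time (a new reading comes with each control period).
- optics.grab_frame(name): name is "side" or "top"; returns (picture, depth): 480x640x3 uint8, red, green, blue; 480x640 float32, mm along the optical axis (not along the pixel's ray), 0 where there is no reading.
- optics.camera_info(name): a dict with "camera_matrix" (3x3 intrinsics, pixels), "R" (3x3) and "t" (3): a world point X has camera coordinates R X + t. Camera axes: x right, y down, z forward; pixel columns grow to the right and rows downward; lengths in mm; the calibration is good to about 2 mm. A picture is of the moment at which its call begins. camera_info takes no time and is no camera call.
- env.job_done(): hands the job in; it is judged then, once.
Trained networks look in the newest picture that a camera, given by its name, has taken for a name from the list of things; names that differ only in an ending like _2 or _b are one class to them, and where a whole thing is asked for, a point or a joint stands for the part that bears it (a point fixed in the world has none). Each returns a list of dicts, best first, with "conf" (0 to 1); they miss things now and then, are a little off and sometimes report something else, mostly with a low value. They report only what shows in the picture. A call takes as long as a camera call. They do not tell look-alikes from the thing itself.
- optics.silhouettes(camera, name): "mask" (480x640 bool, what is visible of it) and "at" ([column, row] in pixels, amid what is visible of it).
- optics.place_of(camera, name): "at" ([column, row] in pixels: a listed point, or the origin of a listed thing).
The state is a dict: "time_s": time; "qpos": joint angles; "qvel": joint speeds; "effort": joint torques, N m; "ee_pos": TCP position; "ee_rot": TCP orientation; "force": force on the tool from outside, world axes, zero at the start; "torque": the same for the moment, N m; "gripper_width": finger opening in mm; "gripper_force": force on a finger pad.
Only numpy, scipy, OpenCV 4.12 (cv2) and the standard library are available. Lean on these libraries where they do the work, as an engineer would, in place of code of your own. Each camera call takes 0.05 s, during which the arm holds its last target. There are 200 camera calls.

## Task

A roll of blue tape on the spindle is in the way of fitting the hatch: lift the roll off and lay it flat in the yellow tray, well inside and let go. Then pick up the plywood hatch by its wooden cleat and bring its single brass knuckle down between the two knuckles of the jamb, the hatch level and its edge square to the jamb, so that the holes line up and the pin could be slipped through. Finish holding the hatch there in the gripper, still and without pressing hard on the jamb; do not let go, and leave the hinge pin, the wrench and the screwdriver where they lie.

Things in the scene. Friction and masses are not known exactly. Their poses are not given: they have to be found in the camera images.
- jamb: immovable fixture, origin on the bench under the centre of its jamb block, z up. Grey base board 12 mm thick. Block 50 mm in x, 110 mm in y, top at z = 85 mm; its front face, at x = -25 mm, looks along -x. An upright spindle stands at x = -93 mm, y = 0. The matched hatch lies in front of the block, above the spindle, tops level, hatch +x along jamb +x
- jamb_bore (a point): middle of the common hole axis (along y) of the jamb's two brass knuckles: x = -35 mm, y = 0, z = 85 mm in the jamb's frame, same axes. The knuckles are tubes, 16 mm outside, 8 mm hole, at 19 to 50 mm either side along y: a 38 mm gap, open from above
- jamb_ledge (a point): top front edge, at y = 0, of the wooden ledge under the jamb's knuckles: x = -41 mm, z = 76 mm in the jamb's frame (1 mm under the knuckles); it runs back to the block's face, which is 2 mm clear behind the knuckles
- spindle_tip (a point): top end of the steel spindle (16 mm diameter), 62 mm above the bench; the roll rests on its 44 mm wide shoulder, 36 mm above the bench
- roll: roll of blue tape on a cardboard core, 60 mm outside diameter, 25 mm bore, 48 mm high, about 90 g, at first threaded on the spindle with its underside 36 mm above the bench; origin at the centre of its underside, z along its axis (up)
- tray: fixed square yellow tray, 170 x 170 mm outside, walls 5 mm thick and 25 mm high, floor 5 mm thick; origin at the centre of its underside on the bench. It and the hatch may change places
- hatch: loose plywood hatch flat on the bench, about 300 g: board 100 mm in x, 110 mm in y, 15 mm thick; origin at the centre of its underside, z up. A dark wooden cleat to grip stands on its middle: 24 mm thick in x, 70 mm long in y, from 15 to 60 mm above the underside. A brass knuckle stands out 4 mm clear of the +x edge
- hatch_bore (a point): centre of the hole of the hatch's knuckle (tube along y, 16 mm outside, 8 mm hole, 30 mm long): x = 62 mm, y = 0, z = 15 mm in the hatch's frame, same axes. Matched when it coincides with jamb_bore
- pin: steel hinge pin, 5 mm shank, 116 mm long, lying flat; origin at mid-shank, x along it; to be left alone
- wrench: steel wrench, 170 mm long, lying flat; x along it; to be left alone
- screwdriver: screwdriver, 180 mm long, lying flat; x along it; to be left alone
Mind the look-alikes: they are no part of the job. Of the things like the roll, leave any that is red; of the rest the larger one is meant. Leave any turquoise look-alike of the hatch alone.

How it is judged (in metres and radians):
On the way, in this order (a step that is already met when the one before it is completed fails the run):
1. the roll has been lifted clear of the spindle's tip (z of roll in the frame of spindle_tip above 0.002 m and contact force between the fingers and roll above 0.3 N), for 0.05 s.
2. the roll lies flat in the tray, let go (x of roll in the frame of tray between -0.05 and 0.05 m and y of roll in the frame of tray between -0.05 and 0.05 m and z of roll in the frame of tray below 0.01 m and angle between roll's own z axis and vertical below 0.1 rad and contact force between the fingers and roll below 0.1 N), for 0.2 s.
3. the hatch is lifted by its cleat (height (world z) of hatch above 0.03 m and contact force between the fingers and hatch above 1 N), for 0.2 s.
At the end, for the whole second after the job is handed in: Hatch held still by the fingers (over 2 N) off the bench, level within 0.1 rad, hole axes within 3 mm across and in height, 4.5 mm along, 0.08 rad; under 25 N on the jamb; roll untouched, flat in the tray within 50 mm of its centre in the tray's x and y (all of step 2 and x of hatch_bore in the frame of jamb_bore between -0.003 and 0.003 m and z of hatch_bore in the frame of jamb_bore between -0.003 and 0.003 m and y of hatch_bore in the frame of jamb_bore between -0.0045 and 0.0045 m and angle between the y axis of hatch_bore and the y axis of jamb_bore, either way round below 0.08 rad and angle between hatch's own z axis and vertical below 0.1 rad and x of hatch in the frame of jamb below -0.08 m and contact force between the fingers and hatch above 2 N and contact force between hatch and jamb below 25 N and contact force between hatch and table below 0.1 N and contact force between hatch and roll below 0.1 N and height (world z) of hatch above 0.06 m and linear speed of each of hatch, roll below 0.02 m/s); the arm keeps its last pose, push and grip.
It fails at once if the hinge pin, the wrench or the screwdriver is moved more than 20 mm (distance of any of pin, wrench, screwdriver from where it was at the start of the episode above 0.02 m).
It also fails if it takes over 64 s, if anything falls off the work surface, if the arm or the gripper's body presses on something with over 40 N, if the wrist force passes 120 N, or if a joint passes its speed limit or range.

## Working session

There is one attempt and no reset: what is moved stays moved. The work goes in short steps, Python scripts to look and compute and a tool call to move; the robot and the scene stay as the last step left them, time stands still between calls to the robot, and variables do not carry over. Pictures are saved under pics/ and viewed, at most 10 in all, crops included, and the job is handed in when it is done.

Besides the shell and the picture viewer there is one more tool, called after "Request:" as name([rows], argument=value, ...), one row to a line, values as JSON. send_rows: Moves the arm, as the interface text tells. Its arguments: {"type":"object","properties":{"targets":{"type":"array"},"grip_force":{"type":"number"}},"required":["targets"]}

```bash
mkdir -p pics
cat > h.py <<'E'
import numpy as np,cv2
from workcell import env,optics
def world(cam,depth,mask=None):
    i=optics.camera_info(cam);K=np.array(i["camera_matrix"]);R=np.array(i["R"]);t=np.array(i["t"])
    v,u=np.mgrid[0:480,0:640]
    P=np.stack([(u-K[0,2])/K[0,0]*depth,(v-K[1,2])/K[1,1]*depth,depth],-1)
    return (P-t)@R
def proj(cam,X):
    i=optics.camera_info(cam);c=np.array(i["R"])@X+np.array(i["t"]);p=np.array(i["camera_matrix"])@c
    return p[:2]/p[2]
E
python3 - <<'E'
from h import *
fs=[]
for c in("top","side"):
    p,d=optics.grab_frame(c);np.savez(f"{c}0.npz",p=p,d=d);cv2.imwrite(f"pics/{c}0.png",p[...,::-1])
    i=optics.camera_info(c);print(c,-np.array(i["R"]).T@i["t"])
    W=world(c,d)
    for n in("roll","tray","hatch","jamb","spindle_tip","jamb_bore","jamb_ledge","hatch_bore","pin","wrench","screwdriver"):
        for r in optics.place_of(c,n)[:3]:
            u,v=np.round(r["at"]).astype(int)
            if 0<=v<480 and 0<=u<640: print(c,n,round(r["conf"],2),u,v,W[v,u].round(0))
E
```

```text
top [360.67607544 -14.53307625 954.70695131]
top roll 0.81 351 268 [466. -43.  -1.]
top roll 0.69 343 212 [558. -26.  86.]
top roll 0.65 280 201 [587.  94.  47.]
top tray 0.83 166 241 [515. 324.   6.]
top hatch 0.64 477 340 [ 332. -276.   21.]
top hatch 0.58 488 242 [ 515. -302.   27.]
top jamb 0.58 342 170 [641. -23.  74.]
top spindle_tip 0.69 341 205 [577. -22.  59.]
top jamb_bore 0.97 342 173 [634. -23.  76.]
top jamb_ledge 0.9 345 181 [638. -30.  12.]
top jamb_ledge 0.22 460 146 [ 713. -261.    7.]
top hatch_bore 0.76 504 213 [ 572. -336.   22.]
top hatch_bore 0.76 466 311 [ 385. -258.   17.]
top pin 0.75 334 291 [420. -10.  -1.]
top wrench 0.91 463 144 [ 717. -267.    8.]
top screwdriver 0.68 203 156 [691. 259.   7.]
side [ 312.19959348 -858.62126543  561.03589338]
side roll 0.72 339 277 [562. -52.  50.]
side roll 0.57 296 299 [463. -62.  16.]
side roll 0.53 338 264 [560. -49.  81.]
side tray 0.73 286 234 [499. 245.  23.]
side hatch 0.77 362 380 [ 514. -346.   35.]
side hatch 0.77 241 393 [ 321. -309.   19.]
side jamb 0.84 377 288 [644. -73.  21.]
side jamb 0.6 398 380 [ 577. -346.   20.]
side spindle_tip 0.55 343 265 [569. -56.  81.]
side jamb_bore 0.66 368 253 [644.  -7.  75.]
side jamb_ledge 0.85 360 257 [628.   1.  63.]
side hatch_bore 0.84 272 370 [ 378. -268.   18.]
side hatch_bore 0.69 395 382 [ 570. -351.   22.]
side pin 0.4 272 293 [419.  -6.   2.]
side pin 0.24 350 233 [688. 258.  -3.]
side pin 0.16 340 278 [564. -52.  47.]
side wrench 0.61 451 349 [ 718. -274.   -3.]
side screwdriver 0.88 351 233 [689. 252.   0.]
```

View pics/top0.png

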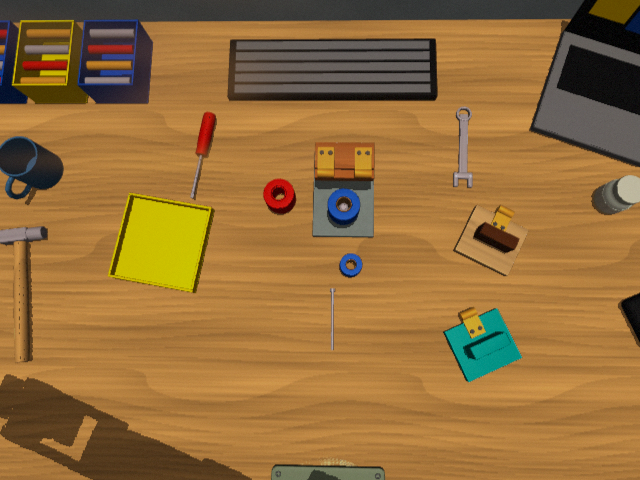

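View pics/side0.png

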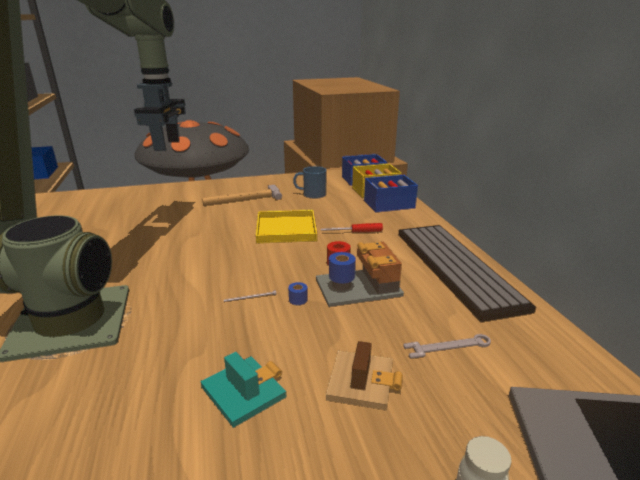

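Top view, the roll candidates are the large blue one on the spindle (343,206), the small blue one (351,265) and the red one (280,196). The large blue one is meant: it isn't red and it is the larger of the rest. For the hatch, the plywood one at (491,240) is meant, not the turquoise one at (483,344). The tray is at (162,242) and the jamb at (344,160). The pin, wrench and screwdriver are clear of my paths.

Run:
```python
from h import *
z=np.load("top0.npz");p,d=z["p"],z["d"];W=world("top",d)
hsv=cv2.cvtColor(p,cv2.COLOR_RGB2HSV);H,S,V=[hsv[...,k].astype(int) for k in range(3)]
v,u=np.mgrid[0:480,0:640]
def box(a,b,c,e): return (u>=a)&(u<=b)&(v>=c)&(v<=e)&(d>0)
def rep(n,m):
    P=W[m]; r=cv2.minAreaRect(P[:,:2].astype(np.float32)); print(n,m.sum(),"med",np.median(P,0).round(1),"rect",np.round(r[0],1),np.round(r[1],1),round(r[2],1),"z",np.percentile(P[:,2],[5,50,95]).round(1))
table=box(230,300,300,350);rep("table",table)
blue=(H>100)&(H<130)&(S>120)&box(322,365,180,232);rep("roll",blue&(W[...,2]>76)); 
(cx,cy),r=cv2.minEnclosingCircle(W[blue&(W[...,2]>76)][:,:2].astype(np.float32));print("circ",cx,cy,r)
rep("tray",(H>22)&(H<35)&(S>150)&box(100,220,185,300))
rep("trayrim",(W[...,2]>18)&box(100,220,185,300)&(H>22)&(H<35)&(S>150))
rep("block",(W[...,2]>78)&box(305,385,135,172))
rep("jamb hi",(W[...,2]>60)&box(305,385,135,183))
rep("base",(W[...,2]>6)&(W[...,2]<18)&box(305,385,135,245)&(S<110))
b=box(445,540,195,285)
rep("board",(W[...,2]>9)&(W[...,2]<21)&b&(S<160)&(V>110))
rep("cleat",(W[...,2]>50)&b)
rep("knuckle",(W[...,2]>12)&(H>15)&(H<28)&(S>175)&(V>120)&b)
c=[cv2.resize(p[y:y+h,x:x+w],(400,h*400//w),interpolation=cv2.INTER_CUBIC) for x,y,w,h in((260,135,130,150),(430,190,130,150))]
cv2.imwrite("pics/crop.png",np.hstack(c)[...,::-1])
```

```text
table 3603 med [ 3.536e+02  1.222e+02 -3.000e-01] rect [354.1 123. ] [ 95.3 137.8] 0.8 z [-3.2 -0.3  2.4]
roll 628 med [573.  -26.5  83.6] rect [574.4 -26.5] [59.7 56.7] 0.6 z [80.8 83.6 86.2]
circ 574.3613891601562 -26.57196617126465 30.13770866394043
tray 7441 med [511.4 332.1   5. ] rect [512.6 333.4] [179.8 170.3] 80.3 z [ 1.9  5.  24.4]
trayrim 922 med [508.8 331.1  23.9] rect [512.3 329.8] [172.1 169.5] 80.1 z [20.  23.9 26.8]
block 1735 med [663.5 -26.9  85.9] rect [661.4 -28. ] [ 63.3 109.9] 0.7 z [82.4 85.9 91.3]
jamb hi 2237 med [655.6 -27.   85.5] rect [658.2 -27.7] [109.9  71.1] 90.0 z [72.2 85.5 91.4]
base 2420 med [577.  -26.3  11.8] rect [595.9 -26.4] [119.1 138. ] 89.6 z [ 9.  11.8 14.6]
board 1919 med [ 508.7 -302.9   14.9] rect [ 521.9 -312.6] [110.8 100.6] 63.3 z [12.1 14.9 17.7]
cleat 547 med [ 521.6 -311.6   59.7] rect [ 522.2 -312.3] [70.6 25.4] 64.9 z [53.6 59.7 62.3]
knuckle 330 med [ 565.9 -334.8   17.8] rect [ 558.3 -330.6] [32.5 60.3] 58.0 z [14.3 17.8 23.9]
```

View pics/crop.png

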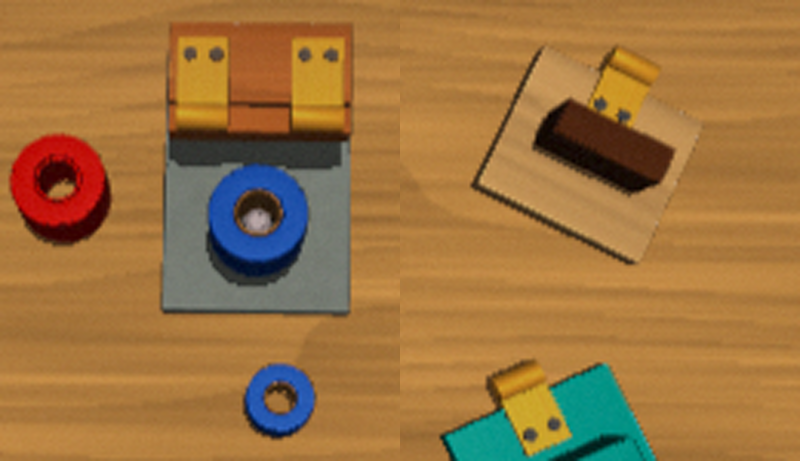

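The crop confirms both: the large blue roll at (343,206) on the spindle, and the plywood hatch at (491,240) with its dark cleat. The sizes also fit, with the roll 60 mm across and its top at 84 mm, the board 110x100 mm and the tray 170 mm.

Run:
```python
from h import *
s=env.state();print({k:np.round(s[k],2) for k in s}, env.grasp_offset)
from scipy.spatial.transform import Rotation as R
print(R.from_euler("xyz",s["ee_rot"],degrees=True).as_matrix().round(3))
```

```text
{'time_s': np.float64(1.2), 'qpos': array([68.47, 18.31, 89.64, -0.  , 72.04, -1.15]), 'qvel': array([-0.1 ,  0.02, -0.01,  0.  , -0.02, -0.04]), 'effort': array([ 0.000e+00, -4.124e+01, -2.322e+01,  7.000e-02,  4.000e-02,
       -0.000e+00]), 'ee_pos': array([200.32, 539.01, 213.98]), 'ee_rot': array([179.99,   0.  , 159.61]), 'force': array([-0.13, -0.78,  0.22]), 'torque': array([-0.01, -0.  , -0.03]), 'gripper_force': np.float64(0.0), 'gripper_width': np.float64(91.46)} 18.8
[[-0.937  0.348  0.   ]
 [ 0.348  0.937  0.   ]
 [-0.     0.    -1.   ]]
```

Request:
send_rows([
  [[0,0,0.0227,0.0935,-0.1414,0,-1],[0,0,0.0227,0.0935,-0.1414,0,-1],[0,0,0.0227,0.0935,-0.1414,0,-1],[0,0,0.0227,0.0935,-0.1414,0,-1],[0,0,0.0227,0.0935,-0.1414,0,-1],[0,0,0.0227,0.0935,-0.1414,0,-1],[0,0,0.0227,0.0935,-0.1414,0,-1],[0,0,0.0227,0.0935,-0.1414,0,-1],[0,0,0.0227,0.0935,-0.1414,0,-1],[0,0,0.0227,0.0935,-0.1414,0,-1]],
], grip_force=15)

```text
time_s: 2.2
ee_pos: [387.9, 255.0, 214.2]
ee_rot: [180.0, 0.0, -179.9]
force: [0.1, 0.8, -0.4]
gripper_width: 91.2
gripper_force: 0.0
```

Request:
send_rows([
  [[0,0,0,0.0935,-0.1414,0,-1],[0,0,0,0.0935,-0.1414,0,-1],[0,0,0,0.0935,-0.1414,0,-1],[0,0,0,0.0935,-0.1414,0,-1],[0,0,0,0.0935,-0.1414,0,-1],[0,0,0,0.0935,-0.1414,0,-1],[0,0,0,0.0935,-0.1414,0,-1],[0,0,0,0.0935,-0.1414,0,-1],[0,0,0,0.0935,-0.1414,0,-1],[0,0,0,0.0935,-0.1414,0,-1],[0,0,0,0,0,0,-1]],
])

```text
time_s: 3.3
ee_pos: [576.3, -29.8, 213.6]
ee_rot: [-179.9, 0.1, 179.8]
force: [-1.1, 0.2, -0.4]
gripper_width: 91.6
gripper_force: 0.0
```

Request:
send_rows([
  [[0,0,0,0,0,-0.1,-1],[0,0,0,0,0,-0.15,-1],[0,0,0,0,0,-0.15,-1],[0,0,0,0,0,-0.15,-1],[0,0,0,0,0,0,-1],[0,0,0,0,0,0,-1]],
])

```text
time_s: 3.9
ee_pos: [574.3, -26.2, 104.4]
ee_rot: [180.0, -0.0, -179.9]
force: [0.5, -0.5, 0.3]
gripper_width: 91.1
gripper_force: 0.0
```

Settled on the roll's axis, so I'll go down, grip and lift.

Request:
send_rows([
  [[0,0,0,0,0,-0.1,-1],[0,0,0,0,0,-0.1,-1],[0,0,0,0,0,-0.1,-1],[0,0,0,0,0,0,-1],[0,0,0,0,0,0,1],[0,0,0,0,0,0,1],[0,0,0,0,0,0,1],[0,0,0,0,0,0,1],[0,0,0,0,0,0,1]],
])

```text
time_s: 4.8
ee_pos: [574.9, -26.5, 44.9]
ee_rot: [180.0, 0.1, -180.0]
force: [0.0, 0.1, 3.8]
gripper_width: 59.8
gripper_force: 15.0
```

Request:
send_rows([
  [[0,0,0,0,0,0,1],[0,0,0,0,0,0,1],[0,0,0,0,0,0.05,1],[0,0,0,0,0,0.05,1],[0,0,0,0,0,0.1,1],[0,0,0,0,0,0.1,1],[0,0,0,0,0,0.1,1],[0,0,0,0,0,0.1,1],[0,0,0,0,0,0,1]],
])

```text
time_s: 5.7
ee_pos: [576.2, -26.8, 147.3]
ee_rot: [-180.0, 0.4, -180.0]
force: [-0.3, 0.6, -0.5]
gripper_width: 59.4
gripper_force: 15.0
```

Request:
send_rows([
  [[0,0,0,-0.026,0.1,0,1],[0,0,0,-0.026,0.155,0,1],[0,0,0,-0.026,0.155,0,1],[0,0,0,-0.026,0.16,0,1],[0,0,0,-0.026,0.16,0,1],[0,0,0,-0.026,0.16,0,1],[0,0,0,-0.026,0.16,0,1],[0,0,0,-0.026,0.16,0,1],[0,0,0,-0.026,0.16,0,1],[0,0,0,-0.026,0.16,0,1],[0,0,0,-0.026,0.15,0,1],[0,0,0,-0.026,0.11,0,1]],
])

```text
time_s: 6.9
ee_pos: [511.0, 333.0, 142.8]
ee_rot: [-180.0, -0.1, -179.9]
force: [-0.5, -0.3, -0.3]
gripper_width: 59.5
gripper_force: 15.0
```

Request:
send_rows([
  [[0,0,0,0,0,0,1],[0,0,0,0,0,0,1],[0,0,0,0,0,-0.15,1],[0,0,0,0,0,-0.15,1],[0,0,0,0,0,-0.15,1],[0,0,0,0,0,-0.1,1],[0,0,0,0,0,-0.05,1],[0,0,0,0,0,0,1],[0,0,0,0,0,0,1]],
])

```text
time_s: 7.8
ee_pos: [512.7, 331.2, 24.7]
ee_rot: [180.0, 0.1, -180.0]
force: [-0.0, 0.2, -0.8]
gripper_width: 59.4
gripper_force: 15.0
```

Request:
send_rows([
  [[0,0,0,0,0,-0.03,1],[0,0,0,0,0,-0.015,1],[0,0,0,0,0,0,1],[0,0,0,0,0,0,1]],
])

```text
time_s: 8.2
ee_pos: [512.0, 331.5, 15.2]
ee_rot: [180.0, 0.0, -180.0]
force: [-0.2, 0.1, -1.8]
gripper_width: 59.8
gripper_force: 15.0
```

Request:
send_rows([
  [[0,0,0,0,0,-0.006,1],[0,0,0,0,0,0,1],[0,0,0,0,0,0,-1],[0,0,0,0,0,0,-1],[0,0,0,0,0,0,-1],[0,0,0,0,0,0,-1],[0,0,0,0,0,0,-1],[0,0,0,0,0,0.05,-1],[0,0,0,0,0,0.15,-1],[0,0,0,0,0,0.2,-1],[0,0,0,0,0,0.2,-1],[0,0,0,0,0,0.2,-1]],
])

```text
time_s: 9.4
ee_pos: [511.7, 331.3, 176.2]
ee_rot: [180.0, 0.0, -180.0]
force: [1.0, 0.9, -0.7]
gripper_width: 91.6
gripper_force: 0.0
```

Request:
send_rows([
  [[0,0,-0.0586,0,-0.1,0,-1],[0,0,-0.0586,0,-0.15,0,-1],[0,0,-0.0586,0,-0.15,0,-1],[0,0,-0.0586,0,-0.15,0,-1],[0,0,-0.0586,0,-0.15,0,-1],[0,0,-0.0586,0,-0.15,0,-1],[0,0,-0.0586,0,-0.15,0,-1],[0,0,-0.0586,0,-0.15,0,-1],[0,0,-0.0586,0,-0.15,0,-1],[0,0,-0.0586,0,-0.15,0,-1],[0,0,-0.0586,0,-0.15,0,-1]],
])

```text
time_s: 10.5
ee_pos: [511.8, 10.2, 174.7]
ee_rot: [179.9, 0.0, 121.8]
force: [0.4, 0.3, -0.1]
gripper_width: 91.4
gripper_force: 0.0
```

Request:
send_rows([
  [[0,0,-0.0586,0.005,-0.15,0,-0.1],[0,0,-0.0586,0.005,-0.15,0,-0.1],[0,0,-0.0586,0.005,-0.15,0,-0.1],[0,0,-0.0586,0.005,-0.15,0,-0.1],[0,0,-0.0586,0.005,-0.15,0,-0.1],[0,0,-0.0586,0.005,-0.15,0,-0.1],[0,0,-0.0586,0.005,-0.15,0,-0.1],[0,0,-0.0586,0.005,-0.15,0,-0.1],[0,0,-0.0586,0.005,-0.15,0,-0.1],[0,0,-0.0586,0.005,-0.15,0,-0.1],[0,0,-0.0586,0,-0.1,0,-0.1],[0,0,0,0,0,0,-0.1]],
])

```text
time_s: 11.7
ee_pos: [521.8, -311.0, 174.3]
ee_rot: [179.9, 0.0, 63.8]
force: [0.4, 0.4, -0.0]
gripper_width: 50.0
gripper_force: 0.0
```

Run:
```python
from h import *
p,d=optics.grab_frame("top");np.savez("top1.npz",p=p,d=d)
q,e=optics.grab_frame("side");cv2.imwrite("pics/both1.png",np.vstack([cv2.resize(p[180:320,80:260],(720,560))[:300],q[150:450]] if 0 else [np.hstack([cv2.resize(p[180:310,100:230],(400,400)),cv2.resize(q[180:440,200:460],(400,400))])])[...,::-1])
W=world("top",d);H,S,V=[cv2.cvtColor(p,cv2.COLOR_RGB2HSV)[...,k].astype(int) for k in range(3)]
m=np.zeros((480,640),bool);m[195:290,115:210]=1
m&=(H>100)&(H<130)&(S>120)&(d>0);print(np.percentile(W[m][:,2],[5,50,95]));m&=(W[...,2]>45)
print("roll in tray",m.sum(),cv2.minEnclosingCircle(W[m][:,:2].astype(np.float32)))
A=np.c_[W[m][:,:2],np.ones(m.sum())];print(np.linalg.lstsq(A,W[m][:,2],rcond=None)[0])
s=env.state();print(s["ee_pos"],s["ee_rot"],s["qpos"],s["gripper_width"])
```

```text
[18.06314958 51.5912739  54.89615798]
roll in tray 569 ((511.3389892578125, 329.0154724121094), 29.9531192779541)
[9.46404480e-03 1.01536226e-02 4.40485831e+01]
[ 521.67573513 -308.34306446  174.1018051 ] [-1.79991662e+02 -3.32312651e-02  6.40535812e+01] [-3.16909887e+01  2.26048580e+01  8.89852212e+01  3.46589006e-02
  6.84215464e+01 -5.75732230e+00] 50.2398402065429
```

View pics/both1.png

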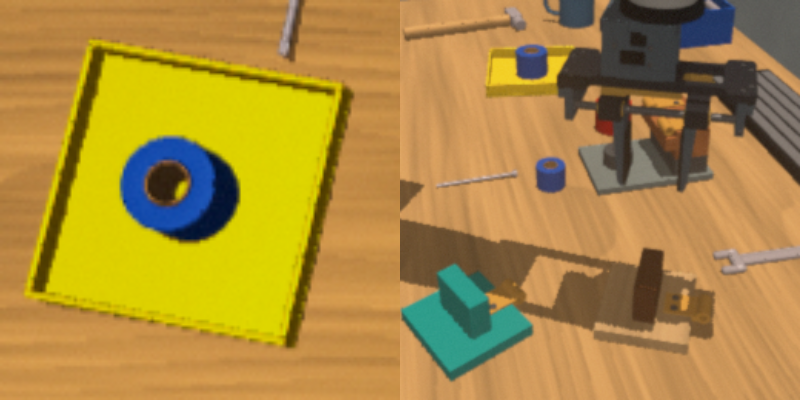

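The roll lies flat at the tray's centre, upright in the left crop at about (170,190). The right crop shows the gripper above the plywood hatch. Next I'll go down on the cleat and grip.

Request:
send_rows([
  [[0,0,0,0,-0.02,-0.1,-0.1],[0,0,0,0,0,-0.15,-0.1],[0,0,0,0,0,-0.15,-0.1],[0,0,0,0,0,-0.15,-0.1],[0,0,0,0,0,-0.1,-0.1],[0,0,0,0,0,-0.06,-0.1],[0,0,0,0,0,-0.04,-0.1],[0,0,0,0,0,0,-0.1],[0,0,0,0,0,0,-0.1]],
], grip_force=40)

```text
time_s: 12.7
ee_pos: [522.6, -312.7, 24.8]
ee_rot: [179.9, 0.0, 64.0]
force: [0.0, -0.2, 0.6]
gripper_width: 50.1
gripper_force: 0.0
```

Request:
send_rows([
  [[0,0,0,0,0,0,1],[0,0,0,0,0,0,1],[0,0,0,0,0,0,1],[0,0,0,0,0,0,1],[0,0,0,0,0,0,1],[0,0,0,0,0,0,1]],
])

```text
time_s: 13.3
ee_pos: [522.0, -312.7, 24.2]
ee_rot: [180.0, 0.0, 64.0]
force: [0.5, -0.9, 3.3]
gripper_width: 24.3
gripper_force: 39.9
```

Request:
send_rows([
  [[0,0,0,0,0,0.03,1],[0,0,0,0,0,0.07,1],[0,0,0,0,0,0.1,1],[0,0,0,0,0,0.1,1],[0,0,0,0,0,0.1,1],[0,0,0,0,0,0.1,1],[0,0,0,0,0,0.1,1],[0,0,0,0,0,0.1,1],[0,0,0,0,0,0.05,1],[0,0,0,0,0,0,1]],
])

```text
time_s: 14.3
ee_pos: [522.6, -313.0, 175.7]
ee_rot: [179.8, 0.0, 64.0]
force: [-0.8, -0.4, -1.5]
gripper_width: 24.1
gripper_force: 39.9
```

Request:
send_rows([
  [[0,0,0.024,0,0.06,0,1],[0,0,0.024,0.02,0.12,0,1],[0,0,0.024,0.02,0.13,0,1],[0,0,0.024,0.02,0.13,0,1],[0,0,0.024,0.02,0.14,0,1],[0,0,0.024,0.02,0.14,0,1],[0,0,0.024,0.02,0.14,0,1],[0,0,0.024,0.02,0.14,0,1],[0,0,0.024,0.02,0.14,0,1],[0,0,0.024,0.02,0.13,0,1],[0,0,0.024,0.02,0.1,0,1],[0,0,0.025,0.02,0.06,0,1]],
])

```text
time_s: 15.5
ee_pos: [564.7, -24.3, 172.4]
ee_rot: [-179.8, -0.0, 90.3]
force: [-0.4, 0.2, -2.4]
gripper_width: 23.8
gripper_force: 39.9
```

Request:
send_rows([
  [[0,0,0,0,0,0,1],[0,0,0,0,0,0,1],[0,0,0,0,0,0,1],[0,0,0,0,0,0,1]],
])

```text
time_s: 15.9
ee_pos: [565.7, -27.5, 173.7]
ee_rot: [-180.0, 0.0, 90.0]
force: [-0.5, -0.3, -2.5]
gripper_width: 23.9
gripper_force: 39.9
```

Run:
```python
from h import *
s=env.state();print(s["ee_pos"],s["ee_rot"],s["force"],s["gripper_width"])
o=[]
for c in("top","side"):
    p,d=optics.grab_frame(c);np.savez(f"{c}2.npz",p=p,d=d)
    for n in("hatch_bore","jamb_bore"):
        for r in optics.place_of(c,n)[:2]: print(c,n,r)
    o.append(cv2.resize(p[110:270,270:430] if c=="top" else p[180:320,290:430],(400,400)))
cv2.imwrite("pics/both2.png",np.hstack(o)[...,::-1])
```

```text
[565.66103181 -27.51222392 173.66948075] [-1.79985188e+02  1.40935888e-02  8.99514532e+01] [-0.51589874 -0.34239785 -2.49136852] 23.894221552678296
top hatch_bore {'at': [468.4, 312.5], 'conf': 0.63}
side hatch_bore {'at': [270.5, 370.1], 'conf': 0.97}
side hatch_bore {'at': [368.8, 223.2], 'conf': 0.64}
side jamb_bore {'at': [366.8, 254.9], 'conf': 0.82}
```

View pics/both2.png

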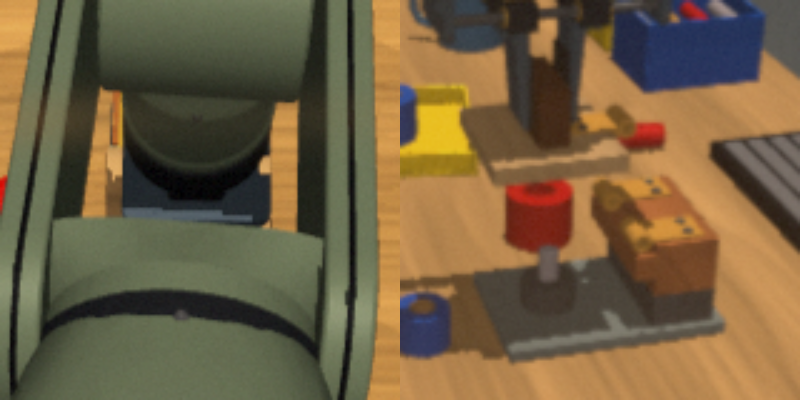

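The hatch hangs level above the jamb in the side view, at about (365,225), with the jamb knuckles at about (367,255). The top view is blocked by the arm. I'll fit box models to the depth points to get the hatch-to-jamb offset.

```bash
cat > fit.py <<'E'
from h import *
from scipy.optimize import least_squares
def box(P,lo,hi):
    c=(np.array(lo)+hi)/2;h=(np.array(hi)-lo)/2;q=np.abs(P-c)-h
    return np.linalg.norm(np.maximum(q,0),axis=1)+np.minimum(q.max(1),0)
def cyl(P,ax,c,r,lo,hi):
    o=[k for k in range(3) if k!=ax];a=np.hypot(P[:,o[0]]-c[0],P[:,o[1]]-c[1])-r;b=np.maximum(lo-P[:,ax],P[:,ax]-hi)
    q=np.c_[a,b];return np.linalg.norm(np.maximum(q,0),axis=1)+np.minimum(q.max(1),0)
def hatch(P): return np.min([box(P,[-50,-55,0],[50,55,15]),box(P,[-12,-35,15],[12,35,60]),cyl(P,1,(62,15),8,-15,15)],0)
def jamb(P): return np.min([box(P,[-25,-55,0],[25,55,85]),cyl(P,1,(-35,85),8,19,50),cyl(P,1,(-35,85),8,-50,-19),box(P,[-41,-55,66],[-25,55,76]),cyl(P,2,(-93,0),8,36,62),cyl(P,2,(-93,0),22,12,36)],0)
def fit(f,P,x0,sel):
    x=np.array(x0,float)
    for _ in range(4):
        def loc(x):
            a=np.radians(x[3]);R=np.array([[np.cos(a),-np.sin(a),0],[np.sin(a),np.cos(a),0],[0,0,1]]);return (P-x[:3])@R
        L=loc(x);k=sel(L)&(abs(f(L))<6)
        x=least_squares(lambda y:f(loc(y)[k]),x,loss="soft_l1",f_scale=1.5).x
    return x.round(2),k.sum(),round(np.abs(f(loc(x)[k])).mean(),2)
def pts(cam,n):
    z=np.load(f"{cam}{n}.npz");W=world(cam,z["d"]);return W[z["d"]>0]
def in_(L,lo,hi): return ((L>lo)&(L<hi)).all(1)
selj=lambda L:in_(L,[-52,-62,18],[32,62,95])|in_(L,[-105,-25,16],[-68,25,68])
selh=lambda L:in_(L,[-57,-62,-6],[72,62,24])|in_(L,[-8,-42,22],[8,42,62])
E
python3 - <<'E'
from fit import *
J0=[667.3,-27,0,0]
for c,n in(("top",0),("side",0),("side",2)):
    s=selj if n==2 else (lambda L:in_(L,[-52,-62,18],[32,62,95]))
    print("jamb",c,n,fit(jamb,pts(c,n),J0,s))
print("hatch on bench",fit(hatch,pts("top",0),[522,-312.5,0,-26],selh),fit(hatch,pts("side",0),[522,-312.5,0,-26],selh))
print("hatch held",fit(hatch,pts("side",2),[565.7,-27.5,149.5,0],selh))
E
```

```text
jamb top 0 (array([ 6.677e+02, -2.675e+01,  5.000e-01, -6.900e-01]), np.int64(2224), np.float64(1.33))
jamb side 0 (array([668.79, -27.42,  -1.25,  -0.7 ]), np.int64(1557), np.float64(1.09))
jamb side 2 (array([ 6.6877e+02, -2.7290e+01, -1.3900e+00, -6.2000e-01]), np.int64(1813), np.float64(1.06))
hatch on bench (array([ 5.2138e+02, -3.1019e+02, -3.0000e-02, -2.7330e+01]), np.int64(3337), np.float64(1.59)) (array([ 522.02, -312.73,   -1.35,  -26.47]), np.int64(3631), np.float64(1.14))
hatch held (array([ 5.6737e+02, -2.7460e+01,  1.4803e+02, -2.8000e-01]), np.int64(1421), np.float64(0.8))
```

Request:
send_rows([
  [[0,0,-0.004,0.022,0.006,0,1],[0,0,0,0,0,-0.05,1],[0,0,0,0,0,-0.08,1],[0,0,0,0,0,-0.08,1],[0,0,0,0,0,-0.05,1],[0,0,0,0,0,-0.02,1],[0,0,0,0,0,0,1],[0,0,0,0,0,0,1],[0,0,0,0,0,0,1],[0,0,0,0,0,0,1]],
])

```text
time_s: 17.2
ee_pos: [570.7, -25.4, 118.4]
ee_rot: [179.9, 0.0, 89.7]
force: [-0.5, 0.4, -2.7]
gripper_width: 23.7
gripper_force: 39.9
```

```bash
cat > chk.py <<'E'
from fit import *
import sys
n=sys.argv[1];s=env.state();print(np.round(s["ee_pos"],1),np.round(s["ee_rot"],1),np.round(s["force"],1),s["gripper_width"])
p,d=optics.grab_frame("side");np.savez(f"side{n}.npz",p=p,d=d)
j=np.array([668.78,-27.35,-1.35,-.66])
h,k,e=fit(hatch,pts("side",n),[s["ee_pos"][0]+1.6,s["ee_pos"][1],s["ee_pos"][2]-25.5,-.6],selh)
a=np.radians(j[3]);D=h[:3]-j[:3];D=np.array([np.cos(a)*D[0]+np.sin(a)*D[1],-np.sin(a)*D[0]+np.cos(a)*D[1],D[2]])
print(h,k,e,"err",(D-[-97,0,70]).round(2),"yaw",h[3]-j[3])
cv2.imwrite(f"pics/side{n}.png",cv2.resize(p[200:320,290:430],(700,600),interpolation=cv2.INTER_CUBIC)[...,::-1])
E
python3 chk.py 3
```

```text
[570.7 -25.4 118.4] [179.9   0.   89.7] [-0.5  0.4 -2.7] 23.676089296824113
[ 5.722e+02 -2.567e+01  9.257e+01 -4.800e-01] 1404 0.85 err [ 0.41  0.57 23.92] yaw 0.18000000000000005
```

Request:
send_rows([
  [[0,0,-0.002,-0.001,-0.002,-0.02,1],[0,0,0,0,0,-0.025,1],[0,0,0,0,0,-0.025,1],[0,0,0,0,0,-0.02,1],[0,0,0,0,0,-0.015,1],[0,0,0,0,0,-0.01,1],[0,0,0,0,0,0,1],[0,0,0,0,0,0,1],[0,0,0,0,0,0,1]],
])

```text
time_s: 18.15
ee_pos: [570.3, -25.8, 95.0]
ee_rot: [180.0, 0.0, 89.5]
force: [-0.4, 0.4, -2.7]
gripper_width: 23.5
gripper_force: 39.9
```

```bash
python3 chk.py 4
```

```text
[570.3 -25.8  95. ] [180.    0.   89.5] [-0.4  0.4 -2.7] 23.547978236171073
[ 5.7277e+02 -2.6030e+01  6.9230e+01 -8.0000e-02] 1444 1.06 err [0.98 0.21 0.58] yaw 0.5800000000000001
```

View pics/side4.png

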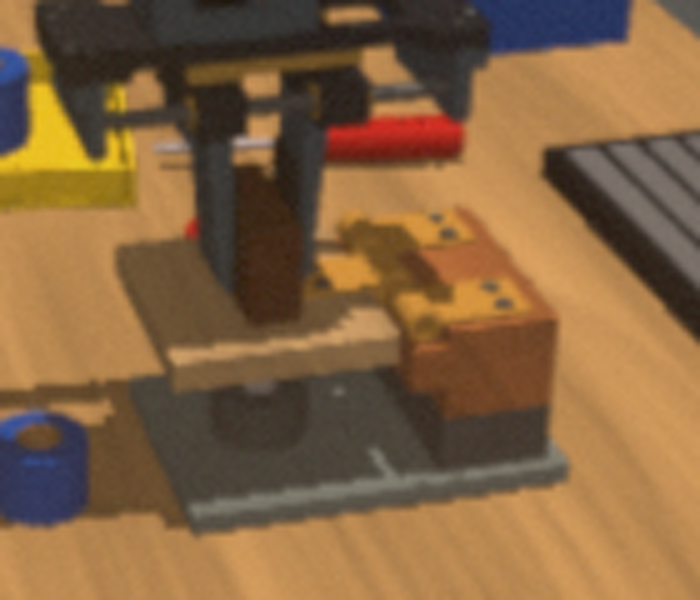

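The hatch is level, with its knuckle (about (400,255) in the enlarged view) seated between the two jamb knuckles. The force reading shows only the hatch's weight, so nothing is pressing on the jamb. All errors are under 1 mm and 0.6°, so I'm handing the job in.

```bash
python3 -c "
from workcell import env
print(env.job_done())"
```

```text
the job is handed in; nothing more can be done
None
```

The roll lies flat and released in the middle of the tray, and I handed the job in with the hatch still gripped, its knuckle between the jamb's at about 1 mm and 0.6° measured error with no pressing; no verdict came back.

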